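# Size a castor wheel in the step gauge

## Robot

A 6-joint arm with a two-finger parallel gripper is mounted at the origin on a cart in front of the work surface, level with it; the furniture and walls round the work are solid. World frame = base frame: x ahead of the robot, y to its left, z up, the work surface at z = 0. Lengths are in m, angles in rad, forces in N, time in s.
With the tool pointing down it reaches from about 0.35 to 0.85 m from the base axis. Payload 8.1 kg.
Tool frame: the origin (TCP) lies on the mounting face of the last link; the fingertips stand 186 mm ahead of it and the grasp point (between the pads) lies 167 mm ahead of it (robot.finger_overhang is the distance from the TCP to the fingertips, in m); z points along the fingers, y is the line along which they close (so a half turn about z gives the same grasp; the last joint's range is limited). The gripper opens to 93 mm and grips with 3 to 60 N. Pads are 15 mm wide; open, the fingers measure 128 mm over their backs; the gripper's body (75 mm by 188 mm) begins 65 mm behind the grasp point.
Start: joints at [-1.432, 0.13, 1.488, -0, 1.523, -0.085], TCP at [0.133, -0.585, 0.405] pointing down, gripper open.
Joint ranges: [-2.96, 2.96], [-0.89, 2.26], [0.02, 2.5], [-1.34, 4.48], [0, 2.73], [-2.66, 2.66]. Speed limits (rad/s): [2.39, 2.39, 2.79, 3.14, 3.14, 3.14].

## Interface

Orientations are given as a rotation vector (axis times angle).
In Python, from plant import readout, read_camera, get_calibration, job, robot gives the robot as it stands.
- The arm moves only by the shell command python3 -m handwheel 'ROWS' [FORCE]. ROWS is JSON, a list of rows, each a list of 5 numbers: the shift along the world's x, y, z in cm, then the turn about the world's z in rad, then the closure, from 0 (fully open) to 1 (shut). In form: [[tx, ty, tz, spin, gripper], ...]. A call has 1 to 10 rows; each row shifts and turns the commanded pose from where the row before left it; what a row does not reach is not made up. A row lasts 1/8 s, in which the tool goes at most 62.5 mm and 10.7 degrees, less where a joint would pass 70% of its speed; a pose out of reach is approached as far as the arm can. A call is refused whole if a number of a shift passes 6.25 or a number of a turn 0.188, either way. A call with a gripper value outside its range is refused whole. The fingers move at their own pace and stop on an object; FORCE is the grip in N (left out, the last holds). Time passes only in rows, so rows that do not move let the fingers close. It gives the time, the measured TCP pose, the force, the opening and the grip force at its end, in the units of the state.
- readout.read_state(): the state, without advancing time (a new reading comes with each control period).
- read_camera(name): name is "side" or "top" or "wrist"; returns the picture (480x640x3 uint8, red, green, blue); there is no depth.
- get_calibration(name): a dict with "fovy" (degrees; the focal length in pixels is half the picture's height over the tangent of half this angle, whatever the lens; pixels are square), "cx", "cy" (the principal point, pixels), "dist_coeffs" ([k1, k2, p1, p2, k3] as OpenCV has them; the pictures are not rectified), "pose" (4x4, takes a point from camera to world coordinates). Camera axes: x right, y down, z forward; pixel columns grow to the right and rows downward; lengths in m; the calibration is good to about 2 mm. A picture is of the moment at which its call begins: read the wrist's pose just before it. get_calibration takes no time and is no camera call; for the wrist camera it gives the pose at the moment of the call.
- job.close_job(): hands the job in; it is judged then, once.
The state is a dict: "t": time; "q": joint angles; "dq": joint speeds; "joint_torque": joint torques, N m; "tool_pos": TCP position; "orientation": TCP orientation; "force": force on the tool from outside, world axes, zero at the start; "wrist_torque": the same for the moment, N m; "opening": finger opening in m; "gripper_force": force on a finger pad.
Only numpy, scipy, OpenCV 4.12 (cv2) and the standard library are available. Lean on these libraries where they do the work, as an engineer would, in place of code of your own. Each camera call takes 0.05 s, during which the arm holds its last target. There are 200 camera calls.

## Task

Take the left-hand wheel (seen from the robot) out of the blue rack, stand it on the empty grey roller stand and let go, then take it again by its flat sides. Try it in the step gauge from the narrowest slot upward without forcing it - lower it until it touches, and go to the next wider slot only if it will not enter - and leave it standing fully down in the first slot it enters. Leave the other wheel in the rack, and do not disturb the multimeter and the solder reel.

Things in the scene. Friction and masses are not known exactly. Their poses are not given: they have to be found in the camera images.
- wheel_a: castor wheel, black tyre 64 mm in diameter, orange hub, flat sides, 120-210 g, standing on its tread in a bay of the rack. One wheel is 20 mm wide, the other 26 mm; otherwise they look alike, and they stand in the two bays in either order. Origin at its centre, y along its axle (level while it stands)
- wheel_b: castor wheel, black tyre 64 mm in diameter, orange hub, flat sides, 120-210 g, standing on its tread in a bay of the rack. One wheel is 20 mm wide, the other 26 mm; otherwise they look alike, and they stand in the two bays in either order. Origin at its centre, y along its axle (level while it stands)
- rack: fixed rack with two bays side by side along its y: grey base 64 x 92 mm with two steel bars along y, 36 mm apart, on which a wheel stands without rolling, centre 43 mm above the desk. Three blue dividers, 44 mm long in x, 72 mm high, at y = -40, 0, 40 mm leave no room for fingers at the wheels' sides: take a wheel by its tread, fore and aft. Origin: centre of underside
- bay_left (a point): where the wheel in the left bay has its centre (rack y = +20 mm, 43 mm above the desk)
- bay_right (a point): the same for the right bay (rack y = -20 mm)
- stand: fixed roller stand, empty, free on all sides: grey base 64 x 70 mm with two steel bars along y, 36 mm apart, on which a wheel stands without rolling, centre 43 mm above the desk and axle along y. Origin at the underside's centre
- stand_centre (a point): the centre that a wheel has when it stands in the middle of the stand
- gauge: fixed aluminium step gauge, 104 x 145 x 44 mm: three slots open at the top, side by side along y, 17, 23, 29 mm wide, narrowest at +y (left), each 72 mm along x. A wheel enters on its tread, axle along y, held by its sides (no room at the tread). Wheel centre above the desk: 38 mm fully down, 76 mm when it does not enter. Origin: centre of underside
- slot1 (a point): centre of the mouth (top) of the narrowest slot of the gauge, 17 mm wide, marked by one red dot on the gauge's front; on the gauge's top face, 44 mm above the desk
- slot2 (a point): centre of the mouth (top) of the middle slot of the gauge, 23 mm wide, marked by two red dots on the gauge's front; on the gauge's top face, 44 mm above the desk
- slot3 (a point): centre of the mouth (top) of the widest slot of the gauge, 29 mm wide, marked by three red dots on the gauge's front; on the gauge's top face, 44 mm above the desk
- multimeter: yellow and black multimeter, 150x80x40 mm, loose bystander; origin at the underside's centre
- solder_reel: blue reel of solder, 54 mm across, 34 mm high, loose bystander; origin at the underside's centre
Things that resemble listed ones, but are neither listed nor needed, are in the scene too. Leave any pink or turquoise look-alike of the wheel_b alone. Of the things shaped like the stand, the grey one is meant.

How it is judged:
By the outcome, as a careful person would: the job done as asked, in the order asked, and still so for the second after the job is handed in, with the robot touching nothing.
It also fails if it takes over 64 s, if anything falls off the work surface, if the arm or the gripper's body presses on something with over 40 N, if the wrist force passes 120 N, or if a joint passes its speed limit or range.

## Working session

There is one attempt and no reset: what is moved stays moved. The work goes in short steps, Python scripts to look and compute and a shell command to move; the robot and the scene stay as the last step left them, time stands still between calls to the robot, and variables do not carry over. Pictures are saved under pics/ and viewed, at most 12 in all, crops included, and the job is handed in when it is done.

```bash
mkdir -p pics; ls; cat > h.py <<'E'
import numpy as np, cv2
from plant import readout, read_camera, get_calibration
def K(c,shape=(480,640)):
    f=shape[0]/2/np.tan(np.radians(c['fovy'])/2)
    return np.array([[f,0,c['cx']],[0,f,c['cy']],[0,0,1.]]),np.array(c['dist_coeffs'],float)
def ray(c,uv):
    k,d=K(c);p=cv2.undistortPoints(np.array(uv,float).reshape(-1,1,2),k,d).reshape(-1,2)
    P=np.array(c['pose']);v=np.c_[p,np.ones(len(p))]@P[:3,:3].T
    return P[:3,3],v
def onplane(c,uv,z):
    o,v=ray(c,uv);return o+v*((z-o[2])/v[:,2])[:,None]
def proj(c,X):
    k,d=K(c);P=np.linalg.inv(np.array(c['pose']));X=np.atleast_2d(X)@P[:3,:3].T+P[:3,3]
    return cv2.projectPoints(X,np.zeros(3),np.zeros(3),k,d)[0].reshape(-1,2)
def save(img,n): cv2.imwrite('pics/'+n,img[:,:,::-1])
E
python3 - <<'E'
from h import *
for n in ('top','side'):
    im=read_camera(n);c=get_calibration(n);save(im,n+'0.png');np.save(n+'0.npy',im)
    print(n,np.round(c['pose'],3).tolist(),c['fovy'],c['cx'],c['cy'],c['dist_coeffs'])
print(readout.read_state())
E
```

```text
pics
top [[-0.026, -0.986, 0.163, 0.372], [-0.999, 0.03, 0.018, -0.002], [-0.022, -0.162, -0.987, 1.184], [0.0, 0.0, 0.0, 1.0]] 47.13729034504255 311.27208407997944 240.16039615774173 [0.04558197 0.         0.         0.         0.        ]
side [[-0.977, -0.116, 0.177, 0.327], [-0.211, 0.594, -0.776, 0.936], [-0.015, -0.796, -0.605, 0.79], [0.0, 0.0, 0.0, 1.0]] 50.4810906260728 319.4812339854989 232.95835802274678 [-0.06948753  0.          0.          0.          0.        ]
{'t': 0.1, 'q': array([-1.43240322e+00,  1.31117148e-01,  1.48916746e+00, -1.09772052e-06,
        1.52300727e+00, -8.54199020e-02]), 'dq': array([-9.72703056e-05, -2.56648669e-03, -1.68613296e-03,  9.30771600e-04,
       -1.64272409e-03, -1.69334836e-03]), 'joint_torque': array([ 2.67557280e-04, -5.61340570e+01, -4.93094766e+01,  7.68810301e-02,
        2.90262583e-02, -5.74818000e-05]), 'tool_pos': array([ 0.13315119, -0.58483002,  0.40377487]), 'orientation': array([-3.12025401e+00, -3.50641722e-01,  7.23704656e-05]), 'force': array([-1.03651137, -0.2773648 ,  0.5089486 ]), 'wrist_torque': array([ 0.0467662 , -0.00172715, -0.04760356]), 'gripper_force': 0.0, 'opening': 0.09286183661330585}
```

View pics/top0.png

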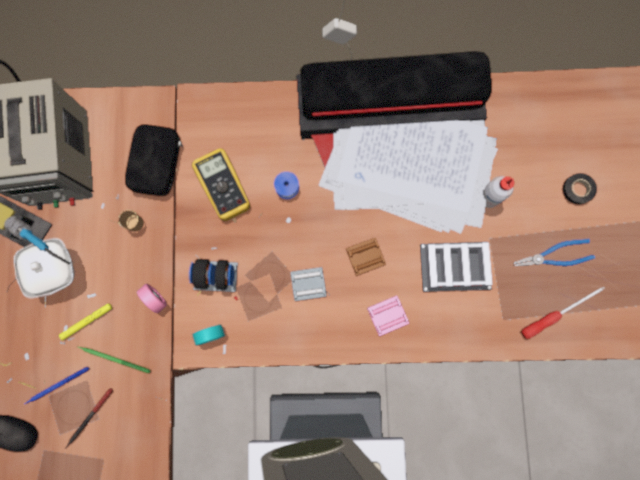

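View pics/side0.png

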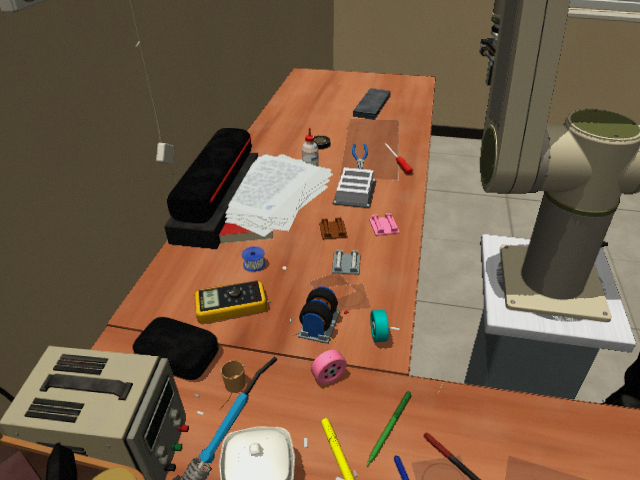

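The top view shows the rack at (213,275) with two wheels, the left one (+y) at (202,274). Three things have the stand's shape: grey (309,284), brown (366,256) and pink (388,315), and the grey one is meant. The gauge is at (457,266). The look-alike wheels are turquoise (209,335) and pink (152,298). I'll confirm in one enlarged crop.

```bash
python3 - <<'E'
from h import *
im=np.load('top0.npy');r=im[225:335,180:340];s=im[225:335,400:510]
big=np.hstack([cv2.resize(a,None,fx=2.9,fy=2.9,interpolation=cv2.INTER_CUBIC) for a in (r,s)]);save(big,'crop1.png');print(big.shape)
c=get_calibration('top')
for n,uv,z in (('rack',(213,275),.04),('wheelL',(202,274),.075),('stand',(309,284),.02),('gauge',(457,266),.044)):print(n,onplane(c,[uv],z).round(3))
E
```

```text
(319, 783, 3)
rack [[0.492 0.226 0.04 ]]
wheelL [[0.491 0.241 0.075]]
stand [[0.47  0.026 0.02 ]]
gauge [[ 0.496 -0.281  0.044]]
```

View pics/crop1.png

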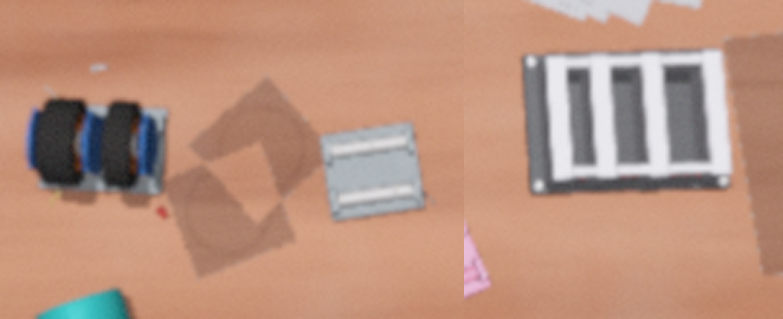

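The crop shows the grey stand at crop pixel (373,170), with two steel bars and empty. The rack's left wheel is at (60,140) and looks like the wider one. The gauge mouths are at (580,117), (627,117) and (685,117). Next: wrist views over the gauge, then the stand and the rack.

```bash
python3 -m handwheel '[[3.5,3,0,-0.022,0],[3.5,3,0,-0.022,0],[3.5,3,0,-0.022,0],[3.5,3,0,-0.022,0],[3.5,3,0,-0.022,0],[3.5,3,0,-0.022,0],[3.5,3,0,-0.022,0],[3.5,3,0,-0.022,0],[3.5,3,0,-0.022,0],[3.5,3,0,-0.022,0]]'
python3 - <<'E'
from h import *
c=get_calibration('wrist');im=read_camera('wrist');save(im,'w1.png');np.save('w1.npy',im);np.save('w1c.npy',c,allow_pickle=True)
print(np.round(c['pose'],3).tolist(),c['fovy'],c['cx'],c['cy'],c['dist_coeffs'])
E
```

```text
t: 1.35
tool_pos: [0.4841, -0.2838, 0.4043]
orientation: [-3.141, -0.005, 0.001]
force: [0.6, -0.4, 0.3]
opening: 0.0929
gripper_force: 0.0
[[0.003, -0.969, -0.246, 0.552], [-1.0, -0.003, -0.001, -0.284], [0.0, 0.246, -0.969, 0.384], [0.0, 0.0, 0.0, 1.0]] 63.60966022731614 323.80842484707824 237.47757472629112 [-0.04472583  0.          0.          0.          0.        ]
```

View pics/w1.png

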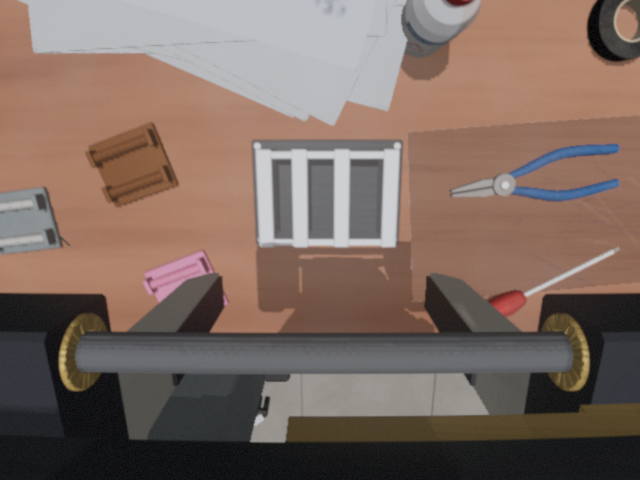

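The wrist view shows the gauge's white top frame, ribs and slots at (257-398, 150-247). The fingers are below. I'll extract the slot mouths by mask and measure the stand roughly too.

```bash
python3 - <<'E'
from h import *
im=np.load('w1.npy');c=np.load('w1c.npy',allow_pickle=True).item()
g=im[130:262,240:415].astype(int);m=(g.min(2)>150).astype(np.uint8)
for r in (160,175,190,205,220,235):
    row=im[r,245:410].astype(int).min(1);e=np.flatnonzero(np.diff((row>140).astype(int)))+245.5
    P=onplane(c,[(x,r) for x in e],.044)
    print(r,e,P[:,0].mean().round(4),P[:,1].round(4))
for x in (280,285,320,325,365,370):
    col=im[135:260,x].astype(int).min(1);e=np.flatnonzero(np.diff((col>140).astype(int)))+135.5
    print(x,e,onplane(c,[(x,y) for y in e],.044)[:,:2].round(4).tolist())
ct=max(cv2.findContours(m,0,2)[0],key=cv2.contourArea).reshape(-1,2)+[240,130]
print(cv2.minAreaRect(onplane(c,ct,.044)[:,:2].astype(np.float32)))
E
```

```text
160 [254.5 271.5 290.5 307.5 333.5 349.5 382.5 399.5] 0.5346 [-0.2246 -0.2394 -0.2558 -0.2706 -0.2931 -0.3069 -0.3355 -0.3503]
175 [255.5 271.5 290.5 307.5 333.5 349.5 382.5 398.5] 0.5217 [-0.225  -0.239  -0.2556 -0.2705 -0.2932 -0.3071 -0.336  -0.35  ]
190 [255.5 272.5 290.5 307.5 333.5 349.5 381.5 398.5] 0.5086 [-0.2245 -0.2395 -0.2554 -0.2704 -0.2933 -0.3074 -0.3356 -0.3506]
205 [256.5 272.5 291.5 307.5 332.5 349.5 381.5 397.5] 0.4952 [-0.2249 -0.2391 -0.2561 -0.2703 -0.2925 -0.3076 -0.3361 -0.3504]
220 [257.5 273.5 291.5 307.5 332.5 349.5 380.5 396.5] 0.4816 [-0.2252 -0.2396 -0.2558 -0.2702 -0.2926 -0.3079 -0.3357 -0.3501]
235 [257.5 273.5 292.5 307.5 332.5 348.5 380.5 396.5] 0.4678 [-0.2247 -0.2392 -0.2565 -0.2701 -0.2927 -0.3072 -0.3363 -0.3508]
280 [150.5 158.5 238.5 244.5] [[0.5426, -0.2469], [0.5358, -0.2468], [0.4644, -0.2451], [0.4587, -0.2449]]
285 [150.5 158.5 238.5 244.5] [[0.5426, -0.2512], [0.5358, -0.2511], [0.4644, -0.2496], [0.4587, -0.2495]]
320 [150.5 158.5 237.5 245.5] [[0.5426, -0.2814], [0.5359, -0.2814], [0.4654, -0.2814], [0.4579, -0.2814]]
325 [150.5 158.5 237.5 245.5] [[0.5426, -0.2857], [0.5359, -0.2857], [0.4654, -0.2859], [0.4579, -0.286]]
365 [150.5 158.5 237.5 245.5] [[0.5428, -0.3201], [0.536, -0.3203], [0.4655, -0.3223], [0.458, -0.3225]]
370 [150.5 158.5 237.5 245.5] [[0.5428, -0.3244], [0.536, -0.3246], [0.4655, -0.3268], [0.458, -0.327]]
((0.5031843781471252, -0.28757068514823914), (0.09343890100717545, 0.12572237849235535), 0.16436848044395447)
```

```bash
python3 -m handwheel '[[-0.5,6,0,0,0],[-0.5,6,0,0,0],[-0.5,6,0,0,0],[-0.5,6,0,0,0],[0,6,0,0,0]]'
python3 - <<'E'
from h import *
c=get_calibration('wrist');im=read_camera('wrist');save(im,'w2.png');np.save('w2.npy',im);np.save('w2c.npy',c,allow_pickle=True)
print(np.round(c['pose'],3).tolist(),readout.read_state()['t'])
E
```

```text
t: 2.02
tool_pos: [0.4624, 0.0166, 0.4045]
orientation: [3.142, 0.005, -0.0]
force: [1.6, 1.4, -0.6]
opening: 0.0926
gripper_force: 0.0
[[0.003, -0.969, -0.246, 0.53], [-1.0, -0.003, -0.001, 0.016], [0.001, 0.246, -0.969, 0.385], [0.0, 0.0, 0.0, 1.0]] 2.075
```

View pics/w2.png

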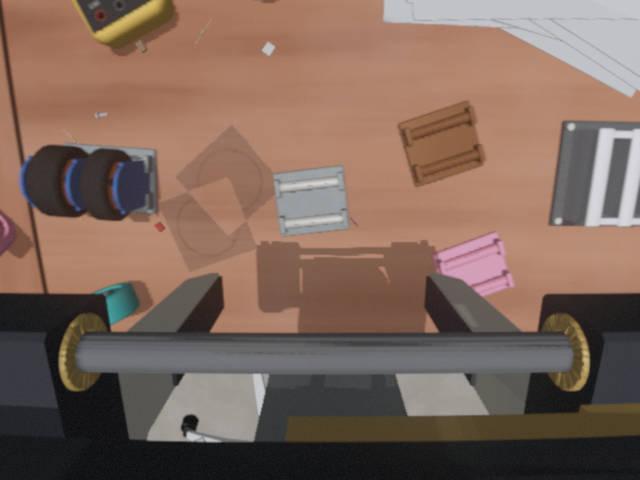

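The wrist view shows the stand at (312,200), bars tilted a few degrees, and the rack at left, (100,182). I'll measure the stand, then move over the rack with the hand turned.

```bash
python3 - <<'E'
from h import *
im=np.load('w2.npy');c=np.load('w2c.npy',allow_pickle=True).item()
g=im[155:245,262:360];hsv=cv2.cvtColor(g,cv2.COLOR_RGB2HSV)
bars=((g.min(2)>170)).astype(np.uint8)
n,l,s,ce=cv2.connectedComponentsWithStats(bars)
for i in range(1,n):
    if s[i,4]<60: continue
    p=np.argwhere(l==i)[:,::-1]+[262,155]
    w=onplane(c,p,.020)[:,:2];r=cv2.minAreaRect(w.astype(np.float32));print('bar',s[i,4],w.mean(0).round(4),r)
m=((hsv[...,1]<70)&(g.max(2)>90)).astype(np.uint8)
ct=max(cv2.findContours(m,0,2)[0],key=cv2.contourArea).reshape(-1,2)+[262,155]
for z in (0.005,.01):print('base',z,cv2.minAreaRect(onplane(c,ct,z)[:,:2].astype(np.float32)))
# rack from this view: base light grey
E
python3 -m handwheel '[[0.3,4,0,0.17,0],[0.3,4,0,0.17,0],[0.3,4,0,0.17,0],[0.3,4,0,0.17,0],[0.3,4,0,0.17,0],[0,0,0,0.17,0],[0,0,0,0.17,0],[0,0,0,0.17,0],[0,0,0,0.17,0]]'
python3 - <<'E'
from h import *
c=get_calibration('wrist');im=read_camera('wrist');save(im,'w3.png');np.save('w3.npy',im);np.save('w3c.npy',c,allow_pickle=True)
print(np.round(c['pose'],3).tolist(),readout.read_state()['t'])
E
```

```text
bar 351 [0.4898 0.0295] ((0.4898117184638977, 0.029595497995615005), (0.0058061424642801285, 0.05499792844057083), 6.440365791320801)
bar 334 [0.4546 0.0252] ((0.4545435607433319, 0.025459429249167442), (0.005901216994971037, 0.05540214478969574), 6.142999172210693)
base 0.005 ((0.4711681008338928, 0.026364363729953766), (0.06447502970695496, 0.07498160749673843), 7.1589202880859375)
base 0.01 ((0.4719458818435669, 0.026226695626974106), (0.06362587213516235, 0.07399408519268036), 7.158843517303467)
t: 3.2
tool_pos: [0.4782, 0.2146, 0.4042]
orientation: [-2.256, -2.186, 0.001]
force: [-0.2, 0.3, -0.1]
opening: 0.0929
gripper_force: 0.0
[[1.0, -0.03, -0.009, 0.48], [-0.032, -0.969, -0.246, 0.281], [-0.001, 0.246, -0.969, 0.384], [0.0, 0.0, 0.0, 1.0]] 3.25
```

View pics/w3.png

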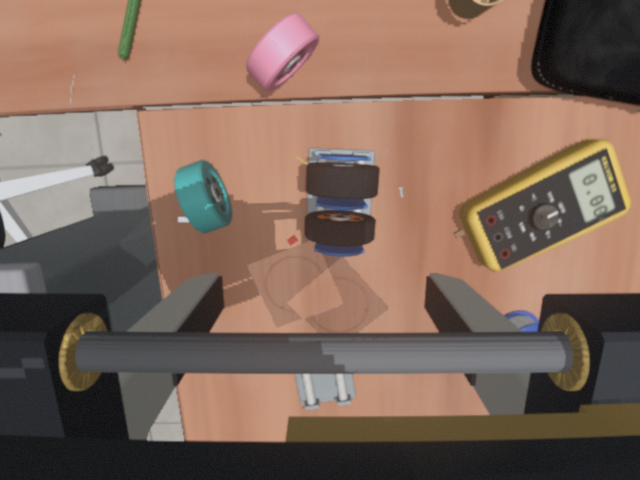

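The wrist view, hand turned, shows the left wheel (+y, up) with its tread at (342,181). The other wheel is at (340,228), with blue dividers at rows 157, 203 and 250. I'll measure these, casting at the matching heights.

```bash
python3 - <<'E'
from h import *
im=np.load('w3.npy');c=np.load('w3c.npy',allow_pickle=True).item()
x0,y0=295,140;g=im[y0:270,x0:390];hsv=cv2.cvtColor(g,cv2.COLOR_RGB2HSV)
blue=((hsv[...,0]>100)&(hsv[...,0]<130)&(hsv[...,1]>110)&(hsv[...,2]>45)).astype(np.uint8)
blk=((g.max(2)<75)&(blue==0)).astype(np.uint8)
for nm,m,zs in (('blue',blue,(.072,)),('blk',blk,(.043,.075))):
    n,l,s,ce=cv2.connectedComponentsWithStats(m)
    for i in range(1,n):
        if s[i,4]<60: continue
        print(nm,s[i],(ce[i]+[x0,y0]).round(1))
        p=np.argwhere(l==i)[:,::-1]+[x0,y0]
        for z in zs:
            r=cv2.minAreaRect(onplane(c,p,z)[:,:2].astype(np.float32));print('  ',z,np.round(r[0],4),np.round(r[1],4),round(r[2],1))
for u in (322,332,342,352,362):
    print(u,''.join('B' if blue[k,u-x0] else 'k' if blk[k,u-x0] else '.' for k in range(130)))
E
```

```text
blue [ 31  16  44   4 118] [347.2 157.8]
   0.072 [0.4985 0.2667] [0.0023 0.0341] 88.2
blk [  12   23   71   37 1901] [340.8 182.3]
   0.043 [0.4948 0.2449] [0.0306 0.0617] 84.4
   0.075 [0.4934 0.2483] [0.0277 0.0559] 84.4
blk [  10   70   70   37 1892] [338.6 229.6]
   0.043 [0.4913 0.2026] [0.0333 0.062 ] 84.9
   0.075 [0.4903 0.21  ] [0.0302 0.0562] 84.9
322 ........................kkkkkk.kkkkkkkkkkkkkkkkkkkkkkkkkkk.............kkk.....kkkkkkkkkkkkkkkkkkkkkkkkkk.........................
332 ................BBB.......kkk..k.k.kkkkkkkkkk.k.kkkkkkkkkkk.......BB..kkk........kkkkkkkkkkkkkkkkkkkkkkkkk........................
342 .................BBB........kkkk.k...k....kkk.kkkkkkkkkkkkk........BBB.kkkkkk.....kkkkkkkkkkkkkkkkkkkkkkkkk.......B...............
352 .................BBB........kk..k...k.kk..k.k.kkkkkkkkkkkkkk........B...kk........kkkkkkkkkkkkkkkkkkkkkkkkk.......................
362 .................BBB......kkkkk.k.kk.kkkk.kkkkkk.kkkkkkkkkk...............kkk....kkkkkkkkkkkkkkkkkkkkkkk.......B..................
```

```bash
python3 - <<'E'
from h import *
c=np.load('w3c.npy',allow_pickle=True).item()
for uv,z in (((342,198.8),.075),((342,157.8),.072),((342,207.5),.072),((342,246),.075),((306,182),.043),((379,182),.043),((306,228),.043),((375,228),.043)):print(uv,onplane(c,[uv],z).round(4))
s=readout.read_state();print(s['tool_pos'],s['orientation'],s['t'])
E
python3 -m handwheel '[[0.8,1.6,0,-0.055,0],[0.8,1.6,-4,0,0],[0,0,-4,0,0],[0,0,0,0,0]]' 25
```

```text
(342, 198.8) [[0.4933 0.2343 0.075 ]]
(342, 157.8) [[0.4941 0.2666 0.072 ]]
(342, 207.5) [[0.4932 0.2267 0.072 ]]
(342, 246) [[0.4925 0.1949 0.075 ]]
(306, 182) [[0.4633 0.2453 0.043 ]]
(379, 182) [[0.5274 0.2434 0.043 ]]
(306, 228) [[0.4615 0.2039 0.043 ]]
(375, 228) [[0.5239 0.202  0.043 ]]
[0.47820379 0.21460213 0.40422484] [-2.24626557e+00 -2.19578884e+00  1.43933107e-03] 3.25
t: 3.75
tool_pos: [0.4927, 0.2462, 0.3206]
orientation: [-2.321, -2.113, 0.012]
force: [-0.2, 0.3, 0.4]
opening: 0.0928
gripper_force: 0.0
```

```bash
python3 -m handwheel '[[0.25,0.05,-4,0.005,0],[0,0,-4,0,0],[0,0,-2.8,0,0],[0,0,-0.2,0,0],[0,0,0,0,0.5],[0,0,0,0,0.7],[0,0,0,0,0.7],[0,0,0,0,0.7]]' 25
```

```text
t: 4.75
tool_pos: [0.4958, 0.2479, 0.2157]
orientation: [-2.314, -2.121, 0.003]
force: [-10.4, 1.1, 10.8]
opening: 0.0637
gripper_force: 25.0
```

```bash
python3 -m handwheel '[[0,0,0.5,0,0.7],[0,0,2,0,0.7],[0,0,3,0,0.7],[0,0,4,0,0.7],[0,0,3,0,0.7],[0,0,0,0,0.7]]' 25
```

```text
t: 5.5
tool_pos: [0.4979, 0.2478, 0.3446]
orientation: [2.314, 2.121, 0.011]
force: [-0.5, -1.0, -1.7]
opening: 0.0634
gripper_force: 25.0
```

```bash
python3 -m handwheel '[[-0.5,-4.4,0,0.04,0.7],[-0.5,-4.4,0,0.04,0.7],[-0.5,-4.4,0,0.04,0.7],[-0.5,-4.4,0,0.04,0.7],[-0.6,-4.4,0,0.04,0.7],[0,0,-4,0,0.7],[0,0,-4,0,0.7],[0,0,0,0,0.7]]' 25; python3 - <<'E'
from h import *
c=get_calibration('wrist');im=read_camera('wrist');save(im,'w4.png');np.save('w4.npy',im);np.save('w4c.npy',c,allow_pickle=True)
E
```

```text
t: 6.5
tool_pos: [0.4684, 0.0273, 0.2558]
orientation: [-2.089, -2.338, 0.008]
force: [0.6, 0.4, -1.0]
opening: 0.0631
gripper_force: 25.0
```

View pics/w4.png

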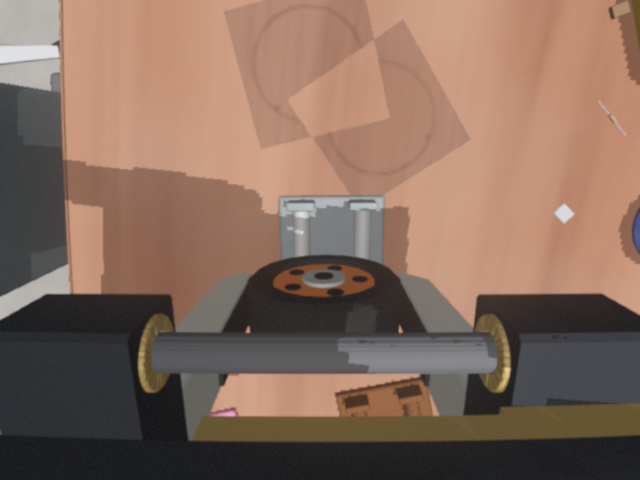

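The wrist view shows the wheel held level at (325,290). The stand's bars are at columns 302 and 363, parallel to the hand, with their middle about 4 mm further in +x. Next I correct that and lower.

```bash
python3 -m handwheel '[[0.36,0,-1,0,0.7],[0,0,-1.5,0,0.7],[0,0,-0.8,0,0.7],[0,0,-0.4,0,0.7],[0,0,-0.2,0,0.7],[0,0,0,0,0.7]]' 25
```

```text
t: 7.3
tool_pos: [0.4744, 0.0275, 0.2208]
orientation: [2.092, 2.343, 0.0]
force: [0.2, -0.0, -0.9]
opening: 0.0634
gripper_force: 25.0
```

```bash
python3 -m handwheel '[[-0.2,0,-0.2,0,0.7],[0,0,-0.15,0,0.7],[0,0,-0.15,0,0.7],[0,0,0,0,0.7]]' 25
```

```text
t: 7.8
tool_pos: [0.4724, 0.0274, 0.2164]
orientation: [-2.092, -2.343, 0.0]
force: [-5.0, -0.5, 7.0]
opening: 0.0635
gripper_force: 25.0
```

```bash
python3 -m handwheel '[[0,0,0,0,0.2],[0,0,0,0,0],[0,0,0,0,0],[0,0,3,0,0],[0,0,4,0,0],[0,0,4,0,0],[0,0,0,-0.18,0],[0,0,0,-0.18,0],[0,0,0,0,0]]'; python3 - <<'E'
from h import *
c=get_calibration('wrist');im=read_camera('wrist');save(im,'w5.png');np.save('w5.npy',im);np.save('w5c.npy',c,allow_pickle=True)
E
```

```text
t: 8.93
tool_pos: [0.4723, 0.0274, 0.3258]
orientation: [2.477, 1.932, 0.0]
force: [0.5, 0.1, -0.6]
opening: 0.0928
gripper_force: 0.0
```

View pics/w5.png

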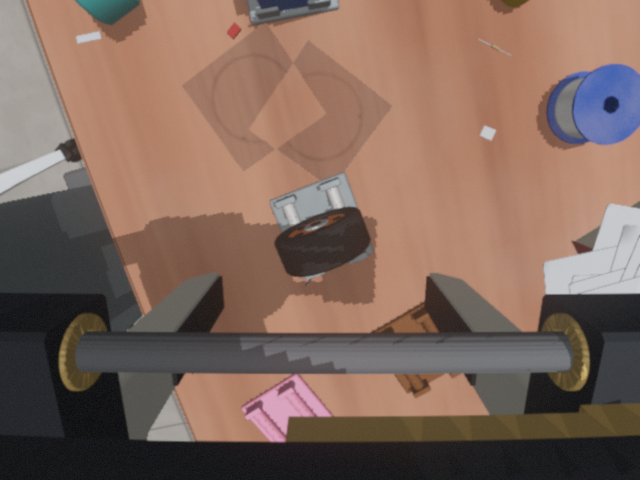

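The wheel stands free on the grey stand at (322,240). Next I turn to align the fingers with its axle and take it by the upper part of its flat sides (tips about 10 mm above the centre), so the fingers stay above the gauge.

```bash
python3 -m handwheel '[[0,0,0,-0.172,0],[0,0,0,-0.172,0],[0,0,0,-0.172,0],[0,0,0,-0.172,0],[0,0,0,-0.172,0],[0,0,0,-0.172,0],[0,0,0,-0.172,0],[0,0,0,0,0]]'; python3 - <<'E'
from h import *
s=readout.read_state();print(s['q'],2*np.arctan2(s['orientation'][1],s['orientation'][0]))
c=get_calibration('wrist');im=read_camera('wrist');save(im,'w6.png');np.save('w6.npy',im);np.save('w6c.npy',c,allow_pickle=True)
g=im[100:330,225:425];m=(g.max(2)<60).astype(np.uint8);n,l,st,ce=cv2.connectedComponentsWithStats(m)
for i in range(1,n):
    if st[i,4]>300:
        p=np.argwhere(l==i)[:,::-1]+[225,100];print(st[i],ce[i]+[225,100])
        for z in(.06,.075):print(z,cv2.minAreaRect(onplane(c,p,z)[:,:2].astype(np.float32)))
E
```

```text
t: 9.98
tool_pos: [0.4722, 0.0275, 0.3255]
orientation: [-3.135, -0.195, 0.001]
force: [0.1, -0.3, 0.6]
opening: 0.0929
gripper_force: 0.0
[-5.03799530e-02 -1.67188065e-01  1.92833760e+00  2.76042135e-05
  1.38088617e+00  1.39621128e+00] -6.158985429827068
[ 80 160  39  26 902] [323.64634146 272.98780488]
0.06 ((0.45354512333869934, 0.023986753076314926), (0.01771637797355652, 0.025441903620958328), 7.081937313079834)
0.075 ((0.4587956368923187, 0.024655431509017944), (0.016634374856948853, 0.023888055235147476), 7.081971168518066)
```

View pics/w6.png

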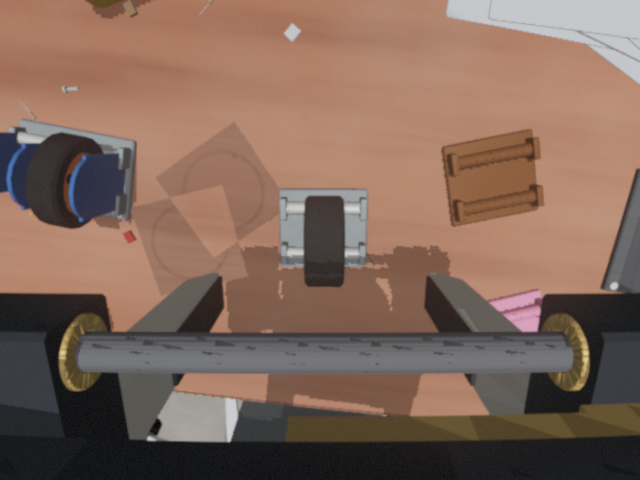

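The wheel stands upright at (324,240), centred on the stand and square to the fingers. Width at the tread top is about 25 mm. The other wheel is still in the rack.

```bash
python3 -m handwheel '[[0,0,-4,0,0],[0,0,-3.5,0,0],[0,0,-1.15,0,0.4],[0,0,0,0,0.8],[0,0,0,0,0.85],[0,0,0,0,0.85],[0,0,0,0,0.85],[0,0,0,0,0.85]]' 20
```

```text
t: 11.02
tool_pos: [0.4724, 0.0274, 0.2396]
orientation: [3.136, 0.188, 0.001]
force: [0.4, -0.3, 0.1]
opening: 0.0376
gripper_force: 0.0
```

```bash
python3 -m handwheel '[[0,0,0,0,0.85],[0,0,0,0,0.85],[0,0,0,0,0.85],[0,0,0,0,0.85]]' 20
```

```text
t: 11.52
tool_pos: [0.4723, 0.0275, 0.2393]
orientation: [3.136, 0.188, 0.0]
force: [-0.7, 0.8, 1.0]
opening: 0.0256
gripper_force: 20.0
```

```bash
python3 -m handwheel '[[0,0,2,0,0.85],[0,0,4,0,0.85],[0.4,-4.5,3,-0.02,0.85],[0.5,-4.5,0,-0.02,0.85],[0.5,-4.5,0,-0.02,0.85],[0.5,-4.5,0,-0.02,0.85],[0.5,-4.5,0,-0.02,0.85],[0.4,-5,0,-0.02,0.85],[0,0,0,0,0.85]]' 20;  python3 - <<'E'
from h import *
c=get_calibration('wrist');im=read_camera('wrist');save(im,'w7.png');np.save('w7.npy',im);np.save('w7c.npy',c,allow_pickle=True)
s=readout.read_state();print(s['tool_pos'],s['orientation'])
E
```

```text
t: 12.65
tool_pos: [0.4999, -0.2505, 0.3287]
orientation: [3.141, -0.006, -0.001]
force: [-0.7, -0.2, -2.1]
opening: 0.0257
gripper_force: 20.0
[ 0.49988812 -0.24886876  0.32851666] [-3.14082606e+00  4.40050009e-03  1.65399191e-03]
```

View pics/w7.png

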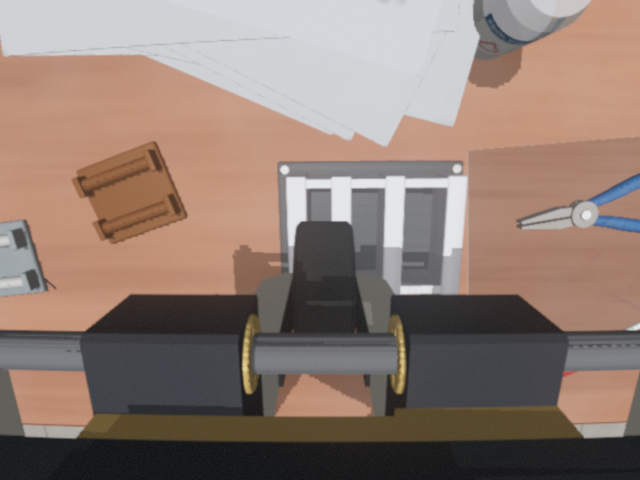

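The wrist view shows the wheel held upright at (324,260), over the narrow slot's column (slot mouths at about columns 319, 368 and 423, row 200). A quick check of wheel against slot offsets:

```bash
python3 - <<'E'
from h import *
im=np.load('w7.npy');c=np.load('w7c.npy',allow_pickle=True).item()
for r in (195,203,211):
    row=im[r,285:475].astype(int).min(1);e=np.flatnonzero(np.diff((row>140).astype(int)))+285.5
    print(r,e,onplane(c,[(x,r) for x in e],.044)[:,1].round(4))
for r in (228,236,250,265):
    row=im[r,280:370].astype(int).max(1);print(r,''.join('k' if v<50 else '.' for v in row))
for y in (-.2623,-.2363):print(proj(c,[[.5+.032*np.cos(a),y,.1325+.032*np.sin(a)] for a in (0,.5,1,1.4)]).round(1).tolist())
s=readout.read_state();print(s['tool_pos'])
E
```

```text
195 [306.5 329.5 351.5 383.5 405.5 445.5 467.5] [-0.24   -0.2558 -0.2709 -0.2929 -0.3081 -0.3359 -0.3512]
203 [285.5 306.5 329.5 351.5 383.5 404.5 445.5 467.5] [-0.2254 -0.2399 -0.2558 -0.271  -0.2931 -0.3077 -0.3363 -0.3517]
211 [285.5 306.5 330.5 351.5 383.5 404.5 444.5 467.5] [-0.2252 -0.2398 -0.2565 -0.271  -0.2933 -0.3079 -0.336  -0.3522]
228 ..........................................................................................
236 ..........................................................................................
250 ..........................................................................................
265 ..........................................................................................
[[346.5, 218.3], [348.5, 234.4], [350.0, 267.0], [350.4, 298.6]]
[[290.5, 218.6], [287.8, 234.7], [286.0, 267.3], [285.8, 298.9]]
[ 0.49988812 -0.24886876  0.32851666]
```

```bash
python3 - <<'E'
from h import *
c=np.load('w7c.npy',allow_pickle=True).item();print(np.round(c['pose'],4).tolist());im=np.load('w7.npy')
for r in (230,240,250):print(r,im[r,280:370].max(1).tolist())
c=get_calibration('wrist');print(np.round(c['pose'],4).tolist(),readout.read_state()['tool_pos'])
E
```

```text
[[-0.0045, -0.9692, -0.2463, 0.5677], [-1.0, 0.0046, -0.0, -0.2517], [0.0012, 0.2463, -0.9692, 0.3088], [0.0, 0.0, 0.0, 1.0]]
230 [136, 127, 129, 129, 130, 130, 142, 181, 216, 229, 231, 232, 232, 231, 223, 185, 118, 80, 73, 75, 78, 75, 74, 74, 73, 72, 74, 74, 76, 74, 73, 77, 74, 73, 72, 73, 75, 72, 72, 73, 71, 73, 74, 72, 72, 71, 70, 72, 70, 71, 71, 69, 68, 71, 71, 71, 71, 73, 70, 70, 69, 70, 71, 70, 72, 70, 70, 71, 69, 69, 70, 74, 87, 113, 125, 126, 127, 128, 128, 126, 125, 127, 126, 126, 124, 127, 126, 125, 125, 125]
240 [156, 129, 124, 124, 126, 128, 127, 152, 201, 225, 231, 232, 231, 223, 181, 109, 74, 73, 73, 73, 73, 73, 73, 74, 75, 73, 72, 75, 76, 73, 71, 72, 72, 74, 72, 72, 73, 68, 72, 73, 73, 68, 69, 69, 70, 70, 69, 71, 68, 69, 69, 70, 69, 68, 69, 68, 70, 70, 67, 68, 69, 70, 68, 69, 69, 69, 66, 68, 70, 68, 67, 66, 70, 87, 111, 125, 125, 126, 127, 124, 125, 125, 126, 126, 125, 126, 125, 126, 125, 126]
250 [159, 129, 123, 126, 125, 125, 124, 127, 149, 167, 175, 177, 170, 139, 94, 72, 72, 70, 72, 72, 72, 72, 71, 71, 71, 73, 72, 71, 72, 71, 68, 74, 70, 66, 68, 72, 68, 69, 70, 70, 70, 68, 68, 67, 71, 66, 67, 66, 66, 68, 66, 68, 68, 67, 66, 67, 66, 66, 69, 68, 62, 68, 68, 65, 68, 64, 68, 66, 69, 65, 68, 62, 66, 68, 87, 110, 121, 123, 123, 119, 106, 93, 92, 91, 93, 90, 94, 90, 92, 93]
[[-0.0032, -0.9691, -0.2466, 0.5677], [-1.0, 0.0031, 0.0008, -0.2499], [-0.0001, 0.2466, -0.9691, 0.3086], [0.0, 0.0, 0.0, 1.0]] [ 0.49988812 -0.24886876  0.32851666]
```

```bash
python3 -m handwheel '[[0,0,-1,0,0.85],[0,0,0,0,0.85],[0,0,0,0,0.85]]' 20; python3 -c "
from h import *
c=get_calibration('wrist');im=read_camera('wrist');print(np.round(c['pose'],4)[:3,3],readout.read_state()['tool_pos'],readout.read_state()['orientation'])"
```

```text
t: 13.08
tool_pos: [0.5003, -0.2466, 0.319]
orientation: [-3.141, -0.002, 0.001]
force: [0.1, 0.5, -0.7]
opening: 0.0258
gripper_force: 20.0
[ 0.5681 -0.2474  0.2991] [ 0.50041646 -0.24681241  0.31930775] [-3.14158575e+00 -1.46670308e-03 -1.05295181e-04]
```

Centred over slot 1 to within 1 mm. Lowering until touch (expected TCP z ≈ 0.272 if it does not enter).

```bash
python3 -m handwheel '[[0,-0.05,-2,0,0.85],[0,0,-1.5,0,0.85],[0,0,-0.4,0,0.85],[0,0,-0.3,0,0.85],[0,0,-0.2,0,0.85],[0,0,-0.1,0,0.85],[0,0,-0.1,0,0.85],[0,0,0,0,0.85]]' 20
```

```text
t: 14.12
tool_pos: [0.5003, -0.2481, 0.2734]
orientation: [3.141, -0.0, 0.0]
force: [0.1, -0.1, -2.3]
opening: 0.026
gripper_force: 20.0
```

```bash
python3 -m handwheel '[[0,0,-0.1,0,0.85],[0,0,-0.1,0,0.85],[0,0,-0.1,0,0.85],[0,0,0,0,0.85]]' 20
```

```text
t: 14.62
tool_pos: [0.5007, -0.2481, 0.2718]
orientation: [3.141, -0.0, 0.002]
force: [-2.7, 2.8, 10.2]
opening: 0.0259
gripper_force: 20.0
```

It touches at 0.272 with 10 N, so it does not enter slot 1. Next, slot 2.

```bash
python3 -m handwheel '[[0,0,0.5,0,0.85],[0,0,1.5,0,0.85],[0,-3.4,0,0,0.85],[0,0,0,0,0.85],[0,0,0,0,0.85],[0,0,0,0,0.85]]' 20
python3 -m handwheel '[[0,0,-1,0,0.85],[0,0,-0.4,0,0.85],[0,0,-0.2,0,0.85],[0,0,-0.1,0,0.85],[0,0,-0.1,0,0.85],[0,0,0,0,0.85]]' 20
```

```text
t: 15.38
tool_pos: [0.5003, -0.2814, 0.2902]
orientation: [-3.141, -0.0, 0.001]
force: [-0.0, 0.6, -1.3]
opening: 0.0259
gripper_force: 20.0
t: 16.12
tool_pos: [0.5003, -0.2821, 0.2723]
orientation: [3.142, -0.0, 0.0]
force: [0.2, -0.2, -1.7]
opening: 0.0254
gripper_force: 20.0
```

```bash
python3 -m handwheel '[[0,0,-0.1,0,0.85],[0,0,-0.1,0,0.85],[0,0,-0.05,0,0.85],[0,0,0,0,0.85]]' 20
```

```text
t: 16.62
tool_pos: [0.5007, -0.2822, 0.2716]
orientation: [3.141, -0.0, 0.002]
force: [-2.8, 2.9, 10.6]
opening: 0.0259
gripper_force: 20.0
```

It does not enter slot 2 either (11 N at 0.272). Next, slot 3, with a camera check of the alignment.

```bash
python3 -m handwheel '[[0,0,0.5,0,0.85],[0,0,1.5,0,0.85],[0,-3.9,0,0,0.85],[0,0,0,0,0.85],[0,0,0,0,0.85],[0,0,0,0,0.85],[0,0,0,0,0.85]]' 20
python3 - <<'E'
from h import *
for k in range(2):
    c=get_calibration('wrist');im=read_camera('wrist');s=readout.read_state()
    print(np.round(c['pose'],4)[:3,3],s['tool_pos'],s['orientation'])
np.save('w8.npy',im);np.save('w8c.npy',c,allow_pickle=True);save(im[130:330,200:470],'w8.png')
for r in (185,195,205,215):
    row=im[r,200:480].astype(int).min(1);e=np.flatnonzero(np.diff((row>140).astype(int)))+200.5
    print(r,e,onplane(c,[(x,r) for x in e],.044)[:,1].round(4))
for r in (230,240,250):
    row=im[r,270:390].astype(int).max(1);print(r,''.join('k' if v<85 else '.' for v in row))
E
```

```text
t: 17.5
tool_pos: [0.5004, -0.3204, 0.2897]
orientation: [-3.141, -0.001, 0.0]
force: [-0.1, -0.5, -1.3]
opening: 0.0258
gripper_force: 20.0
[ 0.5682 -0.3213  0.2698] [ 0.5003457  -0.32049076  0.28966773] [-3.14132276e+00 -6.67963343e-04  2.90360197e-04]
[ 0.5682 -0.3214  0.2698] [ 0.50034859 -0.3205821   0.28970288] [-3.14144147e+00 -5.74944024e-04  1.94785721e-04]
185 [212.5 236.5 275.5 300.5 307.5 344.5 345.5 347.5 348.5 373.5] [-0.2564 -0.2705 -0.2933 -0.3079 -0.312  -0.3335 -0.3341 -0.3353 -0.3359
 -0.3504]
195 [373.5] [-0.3506]
205 [213.5 238.5 275.5 300.5 349.5 373.5] [-0.2562 -0.2711 -0.293  -0.3077 -0.3366 -0.3508]
215 [214.5 238.5 276.5 300.5 348.5 373.5] [-0.2564 -0.2708 -0.2934 -0.3077 -0.3361 -0.351 ]
230 ...........................kkkkkkkkkkkkkkkkkkkkkkkkkkkkkkkkkkkkkkkkkkkkkkkkkkkkkk.......................................
240 ..........................kkkkkkkkkkkkkkkkkkkkkkkkkkkkkkkkkkkkkkkkkkkkkkkkkkkkkkkkk.....................................
250 .........................kkkkkkkkkkkkkkkkkkkkkkkkkkkkkkkkkkkkkkkkkkkkkkkkkkkkkkkkkk.....................................
```

View pics/w8.png

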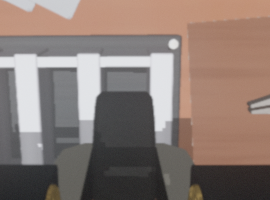

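The crop shows the wheel at full-image column 324.5 and slot 3's mouth at 300.5–349, centre 324.7, so they line up. Lowering.

```bash
python3 -m handwheel '[[0,-0.03,-1,0,0.85],[0,0,-0.4,0,0.85],[0,0,-0.3,0,0.85],[0,0,-0.2,0,0.85],[0,0,-0.2,0,0.85],[0,0,-0.2,0,0.85],[0,0,0,0,0.85]]' 20
```

```text
t: 18.48
tool_pos: [0.5003, -0.3213, 0.2666]
orientation: [-3.141, 0.0, 0.0]
force: [-0.0, 0.5, -2.1]
opening: 0.0259
gripper_force: 20.0
```

It is below 0.272 with no contact, so it is entering.

```bash
python3 -m handwheel '[[0,0,-0.5,0,0.85],[0,0,-0.5,0,0.85],[0,0,-0.5,0,0.85],[0,0,-0.5,0,0.85],[0,0,-0.4,0,0.85],[0,0,-0.3,0,0.85],[0,0,-0.2,0,0.85],[0,0,0,0,0.85]]' 20
```

```text
t: 19.48
tool_pos: [0.5003, -0.3213, 0.2376]
orientation: [-3.141, 0.0, 0.0]
force: [-0.4, -0.1, -1.6]
opening: 0.0258
gripper_force: 20.0
```

```bash
python3 -m handwheel '[[0,0,-0.15,0,0.85],[0,0,-0.1,0,0.85],[0,0,-0.1,0,0.85],[0,0,-0.05,0,0.85],[0,0,0,0,0.85]]' 20
```

```text
t: 20.1
tool_pos: [0.5003, -0.3214, 0.2339]
orientation: [3.142, -0.0, 0.0]
force: [-0.8, 0.8, 0.9]
opening: 0.0259
gripper_force: 20.0
```

```bash
python3 -m handwheel '[[0,0,-0.05,0,0.85],[0,0,0,0,0.85],[0,0,0,0,0.5],[0,0,0,0,0.4],[0,0,0,0,0.4],[0,0,0,0,0.4],[0,0,1,0,0.4]]' 20
python3 -m handwheel '[[0,0,4,0,0.4],[0,0,5,0,0.4],[-1,0,3,0,0.4],[-1,0,0,0,0],[0,0,0,0,0],[0,0,0,0,0]]' 20
python3 - <<'E'
from h import *
c=get_calibration('wrist');im=read_camera('wrist');t=read_camera('top')
a=cv2.resize(im[60:330,180:460],(560,540));b=cv2.resize(t[225:325,180:240],(240,400))
o=np.zeros((540,800,3),np.uint8);o[:,:560]=a;o[:400,560:]=b;save(o,'w9.png')
row=proj(c,[[.5,-.3215+d,.070] for d in(-.013,.013)]);print('expected top edges if down',row)
E
```

```text
t: 20.98
tool_pos: [0.4999, -0.321, 0.2426]
orientation: [-3.14, 0.0, 0.003]
force: [0.4, 0.1, 1.2]
opening: 0.0558
gripper_force: 0.0
t: 21.72
tool_pos: [0.4799, -0.321, 0.3614]
orientation: [-3.14, 0.001, 0.003]
force: [-0.8, 0.5, -0.2]
opening: 0.0814
gripper_force: 0.0
expected top edges if down [[341.99593204 207.89352549]
 [305.38917143 207.91511747]]
```

View pics/w9.png

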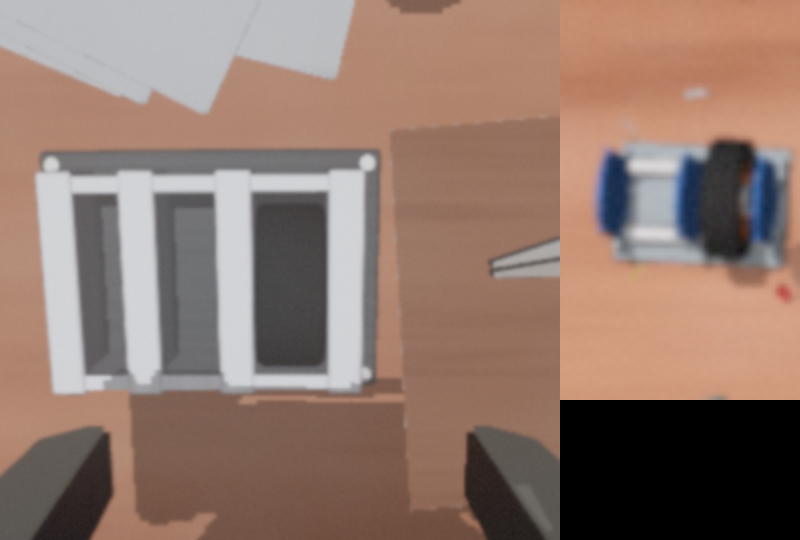

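The wheel sits squarely down in the widest slot, at about (290,285) in the crop. Its top edges match the 70 mm expected when fully down. The other wheel is in its rack bay, and the hand is clear.

```bash
python3 -c "
from plant import job
print(job.close_job())"
```

```text
the job is handed in; nothing more can be done
None
```

The left-hand wheel, which measured about 26 mm wide in the grip, stood released on the grey stand, was retaken by its flat sides, would not enter the 17 and 23 mm slots, and now stands fully down in the 29 mm slot; the other wheel is still in the rack, nothing touched the multimeter or solder reel, and the job is handed in (about 22 s used).

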